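# Bring the condenser cooling loop on line

## Task

Put the condenser's cooling loop on line: pull the red return lever all the way open to its stop, then bring the blue supply lever up to the orange marker on its scale and leave it there, without swinging well past it, and only then start the pump with the green button. Leave the yellow lever, the red stop button and the things standing on the bench alone, and do not knock the rack with its glass shelf.

Things in the scene. Friction and masses are not known exactly. Their poses are not given: they have to be found in the camera images.
- rack: Fixed rack over the valves; origin on the bench below the middle stem, x away from the robot, y left, yaw up to 0.15 rad. Glass shelf 180 deep, 580 wide, underside 350 mm up, front edge 20 mm behind the lever pivots: an upright tool over a closed lever hits it. Posts at x 128, y +-265 mm. Below its front three pipe lines 150 mm apart along y, colours in any order, each with a lever ball valve.
- return_lever (a joint): Angle (rad) of the red return valve's lever about its stem, which leans 35 degrees from vertical towards the robot: 0 closed (lever points to rack +y, across the pipe), 1.571 fully open at its stop (lever points down the slope towards the robot, along the pipe). Stiff, stays where it is left (0.45 N m, about 5 N at the grip).
- return_grip (a point): Middle of the red grip, 92 mm from the stem axis: a flat vinyl sleeve 20 mm wide, 10 mm thick, reaching from 40 to 125 mm from the axis. Axes turn with the lever: y points out along the lever, z along the stem away from the pipe (leaning 35 degrees towards the robot), -x is the way it moves as it opens. The pipe's surface is 41 mm below the lever.
- return_pivot (a point): Point on the return valve's stem axis in the lever's mid-plane, 170 mm above the bench; same axes as the grip.
- supply_lever (a joint): Angle (rad) of the blue supply valve's lever, same construction, sizes, stiffness and meaning as the return lever: 0 closed, 1.571 fully open.
- supply_grip (a point): Middle of the blue grip of the supply lever, 92 mm from its stem axis; sizes and axes as for the return lever. A black graduated sector (radius 74 mm, white lines every 10 degrees, longer every 30) lies 18 mm below the lever.
- supply_pivot (a point): Point on the supply valve's stem axis in the lever's mid-plane; same axes as the supply grip.
- supply_marker (a joint): Angle (rad) on the supply valve's scale at which the orange marker sits, counted exactly as the supply lever's angle: the lever is on the marker when both read the same. The marker does not move.
- marker_mid (a point): Middle of the orange marker, a 32 x 12 mm rider with a black centre line at 66 mm radius on the black sector, 13.5 mm below the lever plane; the lever is right when its centre line lies over the marker's. y points outward from the stem, z along the stem, -x towards open.
- bath_lever (a joint): Angle (rad) of the yellow-handled lever of the neighbouring bath's valve, same construction and meaning; to be left as it is.
- bath_grip (a point): Middle of the yellow grip, 92 mm from its stem axis, sizes and axes as for the return lever.
- station: Fixed grey pump station on the bench, 78 x 145 x 46 mm, origin at the centre of its underside; the green start button is at its +y end, the red stop button at its -y end, 72 mm apart. It stands on the left or the right of the bench.
- start (a joint): Travel (m) of the green start button: 0 up, 0.006 fully down; spring, about 5 N fully down.
- start_top (a point): Centre of the top face of the green start button, 30 mm diameter, pressed straight down.
- stop (a joint): Travel (m) of the red stop button, same make; not to be pressed.
- stop_top (a point): Centre of the top face of the red stop button.
- jug_mid (a point): Loose steel jug, 84 mm diameter (handle on one side), 85 mm tall; this point is on its axis, half-way up.
- tub_mid (a point): Loose white plastic tub, 90 mm diameter, 55 mm tall; this point is on its axis, half-way up.
- spanner_grip (a point): Loose steel spanner, 160 mm long, lying flat; this point is in its handle, x along the tool.
There are look-alikes about, which are no part of the job. Leave any purple or turquoise look-alike of the station alone.

How it is judged:
On the way, in this order (a step that is already met when the one before it is completed fails the run):
1. the red return lever is fully open (within 7 degrees of its stop) (value of joint return_lever above 1.45 rad), for 0.2 s.
2. the blue supply lever rests on the orange marker (within 5 degrees) (angle between the y axis of supply_grip and the y axis of marker_mid, either way round below 0.09 rad and velocity of joint supply_lever below 0.05 rad/s), for 0.3 s.
3. the green start button is pressed (value of joint start above 0.0035 m), for 0.05 s.
At the end, for the whole second after the job is handed in: The red return lever stands fully open (within 7 degrees of its stop), the blue supply lever stands within 5 degrees of the orange marker, and the green button has been pressed after both and has come back up (value of joint return_lever above 1.45 rad and angle between the y axis of supply_grip and the y axis of marker_mid, either way round below 0.09 rad and value of joint each of start, stop below 0.002 m); the robot touches nothing.
It fails at once if out of order: the supply is opened before the return is open, or the pump started before the return is open and the supply set ((value of joint supply_lever above 0.4 rad and value of joint return_lever below 1.4 rad) or (value of joint start above 0.003 m and (value of joint return_lever below 1.4 rad or angle between the y axis of supply_grip and the y axis of marker_mid, either way round above 0.12 rad))).
It fails at once if the supply lever swings more than 9 degrees past the marker (x of supply_grip in the frame of marker_mid below -0.0144 m).
It fails at once if the red stop button is pressed or the yellow lever moved by more than 6 degrees (value of joint stop above 0.003 m or distance of bath_grip from where it was at the start of the episode above 0.01 m).
It fails at once if the rack or its shelf is knocked (over 10 N) (contact force between any of the arm, the fingers and rack above 10 N).
It fails at once if the jug, tub or spanner is shifted by more than 30 mm or tipped over (distance of any of jug_mid, tub_mid, spanner_grip from where it was at the start of the episode above 0.03 m or angle between any of jug_mid, tub_mid's own z axis and vertical above 0.5 rad).
It also fails if it takes over 59 s, if anything falls off the work surface, if the arm or the gripper's body presses on something with over 40 N, if the wrist force passes 120 N, or if a joint passes its speed limit or range.

## Robot

A 7-joint arm with a two-finger parallel gripper is mounted at the origin on the work surface. World frame = base frame: x ahead of the robot, y to its left, z up, the work surface at z = 0. Lengths are in m, angles in rad, forces in N, time in s.
With the tool pointing down it reaches from about 0.425 to 0.925 m from the base axis. Payload 6.8 kg.
Tool frame: the origin (TCP) lies on the mounting face of the last link; the fingertips stand 173 mm ahead of it and the grasp point (between the pads) lies 155 mm ahead of it; z points along the fingers, y is the line along which they close (so a half turn about z gives the same grasp; the last joint's range is limited). The gripper opens to 85 mm and grips with 20 to 120 N. Pads are 22 mm wide; open, the fingers measure 114 mm over their backs; the gripper's body (76 mm by 85 mm) begins 54 mm behind the grasp point. The pads swing forward as they close: fully open they stand 13 mm farther back than shut.
Start: joints at [-1.436, 0.477, 0.022, 1.555, -0.011, 1.109, -0.083], TCP at [0.162, 0.655, 0.405] pointing down, gripper open.
Joint ranges: [-2.96, 2.96], [-0.34, 2.1], [-1.41, 1.46], [0.24, 2.44], [-1.37, 4.51], [0.17, 1.92], [-2.96, 2.96]. Speed limits (rad/s): [2.39, 2.39, 3.14, 3.14, 3.14, 3.14, 3.14].

## Interface

Orientations are given as a unit quaternion [w, x, y, z].
In Python, from station import bot gives the robot as it stands. The module is installed in compiled form; this text tells all that it offers.
- The arm moves only by the shell command python3 -m pendant 'ROWS' [FORCE]. ROWS is JSON, a list of rows, each a list of 5 numbers: the finger opening in m, from 0 to 0.0854, then the shift along the tool's x, y, z in m, then the turn about the tool's z in degrees. In form: [[jaw, x, y, z, yaw], ...]. A call has 1 to 12 rows; each row shifts and turns the commanded pose from where the row before left it, along the tool's axes as they then stand; what a row does not reach is not made up. A row lasts 1/12 s, in which the tool goes at most 41.7 mm and 7.16 degrees, less where a joint would pass 70% of its speed; a pose out of reach is approached as far as the arm can. A call with a gripper value outside its range is refused whole. The fingers move at their own pace and stop on an object; FORCE is the grip in N (left out, the last holds). Time passes only in rows, so rows that do not move let the fingers close. It gives the time, the measured TCP pose, the force, the opening and the grip force at its end, in the units of the state.
- bot.get_obs(): the state, without advancing time (a new reading comes with each control period).
- bot.read_camera(name): name is "scene" or "side" or "wrist"; returns (picture, depth): 420x560x3 uint8, blue, green, red; 420x560 float32, m along the optical axis (not along the pixel's ray), 0 where there is no reading.
- bot.camera_model(name): a dict with "intrinsics" (3x3 intrinsics, pixels), "dist_coeffs" ([k1, k2, p1, p2, k3] as OpenCV has them; the pictures are not rectified), "R" (3x3) and "t" (3): a world point X has camera coordinates R X + t. Camera axes: x right, y down, z forward; pixel columns grow to the right and rows downward; lengths in m; the calibration is good to about 2 mm. A picture is of the moment at which its call begins: read the wrist's pose just before it. camera_model takes no time and is no camera call; for the wrist camera it gives the pose at the moment of the call.
- bot.hand_in(): hands the job in; it is judged then, once.
Trained networks look in the newest picture that a camera, given by its name, has taken for a name from the list of things; names that differ only in an ending like _2 or _b are one class to them, and where a whole thing is asked for, a point or a joint stands for the part that bears it (a point fixed in the world has none). Each returns a list of dicts, best first, with "score" (0 to 1); they miss things now and then, are a little off and sometimes report something else, mostly with a low value. They report only what shows in the picture. A call takes as long as a camera call. They do not tell look-alikes from the thing itself.
- bot.boxes_of(name, camera): "at" ([column, row] in pixels, amid what is visible of it).
- bot.trace(name, camera): "mask" (420x560 bool, what is visible of it) and "at" ([column, row] in pixels, amid what is visible of it).
- bot.pinpoint(name, camera): "at" ([column, row] in pixels: a listed point, or the origin of a listed thing).
The state is a dict: "t": time; "q": joint angles; "joint_vel": joint speeds; "joint_torque": joint torques, N m; "eef_pos": TCP position; "tool_rot": TCP orientation; "contact_force": force on the tool from outside, world axes, zero at the start; "torque": the same for the moment, N m; "gripper_width": opening from 0.0 (shut) to 1.0 (fully open); "grasp_force": force on a finger pad.
Only numpy, scipy, OpenCV 4.12 (cv2) and the standard library are available. Lean on these libraries where they do the work, as an engineer would, in place of code of your own. Each camera call takes 0.05 s, during which the arm holds its last target. There are 200 camera calls.

## Working session

There is one attempt and no reset: what is moved stays moved. The work goes in short steps, Python scripts to look and compute and a shell command to move; the robot and the scene stay as the last step left them, time stands still between calls to the robot, and variables do not carry over. Pictures are saved under pics/ and viewed, at most 11 in all, crops included, and the job is handed in when it is done.

```bash
mkdir -p pics
cat > h.py <<'E'
import numpy as np, cv2
from station import bot
from scipy.spatial.transform import Rotation as Ro
def ray(cam,px,m=None):
    m=m or bot.camera_model(cam); K=np.array(m["intrinsics"]);d=np.array(m["dist_coeffs"])
    u=cv2.undistortPoints(np.array([[px]],float),K,d)[0,0]
    return np.array([u[0],u[1],1.]),np.array(m["R"]),np.array(m["t"])
def world(cam,px,dep,r=2,m=None):
    c,R,t=ray(cam,px,m); x,y=int(round(px[0])),int(round(px[1]))
    p=dep[max(0,y-r):y+r+1,max(0,x-r):x+r+1]; p=p[p>0]
    if len(p)==0: return None
    return R.T@(c*np.median(p)-t)
def atz(cam,px,z):
    c,R,t=ray(cam,px); o=-R.T@t; d=R.T@c; return o+d*(z-o[2])/d[2]
def proj(cam,X):
    m=bot.camera_model(cam); R=np.array(m["R"]);r,_=cv2.Rodrigues(R)
    return cv2.projectPoints(np.array(X,float).reshape(-1,3),r,np.array(m["t"],float),np.array(m["intrinsics"]),np.array(m["dist_coeffs"]))[0][:,0]
E
python3 - <<'E'
from h import *
np.set_printoptions(precision=3,suppress=True)
o=bot.get_obs();print(o["t"],o["eef_pos"],o["tool_rot"])
for cam in("scene","side"):
    im,d=bot.read_camera(cam);cv2.imwrite(f"pics/{cam}0.png",im);np.save(f"{cam}0.npy",d)
    m=bot.camera_model(cam);print(cam,-np.array(m["R"]).T@np.array(m["t"]))
    for n in["rack","return_pivot","return_grip","supply_pivot","supply_grip","marker_mid","bath_grip","station","start_top","stop_top","jug_mid","tub_mid","spanner_grip"]:
        for r in bot.pinpoint(n,cam)[:3]:
            print(n,np.array(r["at"]).round(),round(r["score"],2),world(cam,r["at"],d))
E
```

```text
0.0 [0.162 0.655 0.404] [-0.     0.121  0.993 -0.001]
scene [ 0.6   -0.331  1.487]
return_pivot [303. 282.] 0.82 [ 0.601 -0.108  0.173]
return_grip [299. 241.] 0.97 [ 0.579 -0.006  0.168]
supply_pivot [304. 223.] 0.76 [0.584 0.042 0.171]
supply_pivot [286. 164.] 0.58 [0.513 0.21  0.129]
supply_grip [302. 186.] 0.55 [0.566 0.141 0.164]
marker_mid [297. 207.] 0.38 [0.559 0.091 0.134]
marker_mid [265. 145.] 0.21 [0.441 0.283 0.065]
bath_grip [284. 162.] 0.66 [0.506 0.216 0.124]
station [284.  78.] 0.62 [0.463 0.511 0.062]
station [266. 141.] 0.61 [0.443 0.298 0.066]
start_top [262. 120.] 0.54 [0.421 0.36  0.066]
start_top [283.  57.] 0.49 [0.45  0.579 0.066]
stop_top [279.  77.] 0.65 [0.447 0.51  0.065]
stop_top [262. 143.] 0.45 [0.432 0.288 0.066]
tub_mid [240. 218.] 0.57 [0.398 0.076 0.001]
spanner_grip [222. 285.] 0.91 [ 0.382 -0.121  0.001]
side [ 0.209 -0.899  0.82 ]
return_pivot [319. 232.] 0.61 [ 0.587 -0.111  0.17 ]
return_pivot [268. 329.] 0.38 [ 0.406 -0.242  0.007]
return_grip [306. 213.] 0.85 [ 0.586 -0.016  0.169]
return_grip [281. 202.] 0.52 [0.556 0.105 0.135]
supply_pivot [297. 200.] 0.52 [0.584 0.046 0.175]
supply_grip [283. 193.] 0.48 [0.564 0.114 0.162]
bath_grip [258. 194.] 0.53 [0.561 0.384 0.002]
station [219. 180.] 0.95 [0.435 0.471 0.037]
station [279. 177.] 0.8 [0.578 0.188 0.175]
station [227. 209.] 0.68 [0.417 0.256 0.043]
start_top [223. 187.] 0.58 [0.428 0.361 0.067]
start_top [214. 159.] 0.55 [0.441 0.586 0.066]
start_top [276. 157.] 0.52 [0.716 0.647 0.003]
stop_top [221. 167.] 0.52 [0.452 0.51  0.069]
stop_top [231. 196.] 0.46 [0.443 0.297 0.064]
stop_top [287. 163.] 0.41 [0.706 0.469 0.065]
jug_mid [266. 331.] 0.9 [ 0.401 -0.243  0.003]
tub_mid [230. 248.] 0.64 [0.391 0.1   0.005]
tub_mid [318. 230.] 0.49 [ 0.584 -0.105  0.175]
spanner_grip [248. 303.] 0.58 [ 0.386 -0.136  0.002]
```

Run:
```python
import cv2
a=cv2.imread("pics/scene0.png")[30:330,180:380]
b=cv2.imread("pics/side0.png")[120:360,180:380]
cv2.imwrite("pics/s1.png",cv2.hconcat([cv2.resize(a,(400,600),interpolation=3),cv2.resize(b,(400,480),interpolation=3)and None]) if 0 else cv2.resize(a,(400,600),interpolation=3))
cv2.imwrite("pics/s2.png",cv2.resize(b,(667,600)[:2],interpolation=2) if 0 else cv2.resize(b,(500,600),interpolation=2)[:, :])
A=cv2.resize(a,(400,600),interpolation=2);B=cv2.resize(b,(400,480),interpolation=2);B=cv2.copyMakeBorder(B,0,120,0,0,0)
cv2.imwrite("pics/both.png",cv2.hconcat([A,B]))
```

```text
(no output)
```

View pics/both.png

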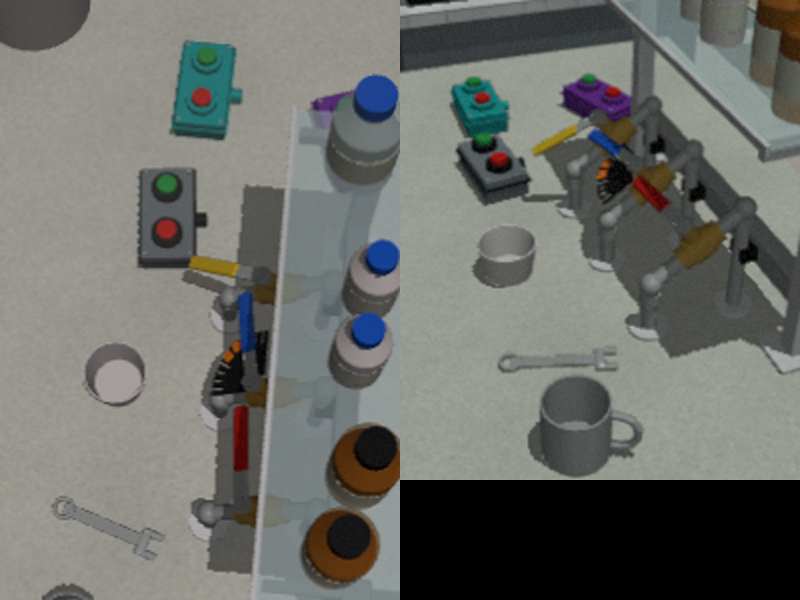

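The image shows the grey station (scene px 265,140), with a turquoise look-alike at (284,78) and a purple one behind the shelf. The yellow lever is already open, and the red and blue levers are closed. Next I move in front of the rack for a wrist look.

```bash
python3 -m pendant '[[0.085,-0.032,-0.018,-0.004,0],[0.085,-0.032,-0.018,-0.004,0],[0.085,-0.032,-0.018,-0.004,0],[0.085,-0.032,-0.018,-0.004,0],[0.085,-0.032,-0.018,-0.004,0],[0.085,-0.032,-0.018,-0.004,0],[0.085,-0.032,-0.018,-0.004,0],[0.085,-0.032,-0.018,-0.004,0],[0.085,-0.032,-0.018,-0.004,0],[0.085,-0.032,-0.018,-0.004,0],[0.085,-0.032,-0.018,-0.004,0],[0.085,-0.032,-0.018,-0.004,0]]' 
python3 -m pendant '[[0.085,0.008,-0.035,0,0],[0.085,0.008,-0.035,0,0],[0.085,0.008,-0.035,0,0],[0.085,0.008,-0.035,0,0],[0.085,0.008,-0.035,0,0],[0.085,0.008,-0.035,0,0],[0.085,0.008,-0.035,0,0],[0.085,0,0,0,7],[0.085,0,0,0,7],[0.085,0,0,0,7],[0.085,0,0,0,7],[0.085,0,0,0,7]]'
python3 -m pendant '[[0.085,0,0,0,7],[0.085,0,0,0,7],[0.085,0,0,0,7],[0.085,0,0,0,7],[0.085,0,0,0,7],[0.085,0,0,0,0],[0.085,0,0,0,0]]'
cat > look.py <<'E'
from h import *
import sys
np.set_printoptions(precision=3,suppress=True)
o=bot.get_obs();print(o["t"],o["q"],o["eef_pos"],Ro.from_quat(np.roll(o["tool_rot"],-1)).as_matrix()[:2,:2].T,o["contact_force"])
for cam in sys.argv[2].split(","):
    im,d=bot.read_camera(cam);m=bot.camera_model(cam);cv2.imwrite(f"pics/{sys.argv[1]}_{cam}.png",im);np.save(f"{sys.argv[1]}_{cam}.npy",d)
    print(cam,-np.array(m["R"]).T@np.array(m["t"]))
    for n in sys.argv[3].split(","):
        for r in bot.pinpoint(n,cam)[:2]: print(n,np.array(r["at"]).round(),round(r["score"],2),world(cam,r["at"],d,1,m))
E
python3 look.py a wrist return_pivot,return_grip,supply_pivot,supply_grip,marker_mid,bath_grip
```

```text
t: 2.4
eef_pos: [0.4841, 0.3517, 0.4532]
tool_rot: [0.0, 0.121, 0.993, 0.0]
contact_force: [1.1, 0.1, -0.1]
gripper_width: 0.992
grasp_force: 0.0
t: 3.4
eef_pos: [0.3697, 0.1287, 0.453]
tool_rot: [0.0, 0.417, 0.909, 0.0]
contact_force: [-0.0, 0.8, -0.7]
gripper_width: 0.994
grasp_force: 0.0
t: 3.98
eef_pos: [0.3698, 0.1288, 0.4528]
tool_rot: [0.0, 0.667, 0.745, 0.0]
contact_force: [0.5, -0.2, 0.0]
gripper_width: 0.997
grasp_force: 0.0
3.9833 [-0.69  -0.071  0.186  2.126  0.015  1.085 -0.401] [0.37  0.129 0.453] [[-0.11   0.994]
 [ 0.994  0.11 ]] [ 0.524 -0.154  0.022]
wrist [0.363 0.195 0.422]
return_pivot [427. 112.] 0.56 [0.504 0.221 0.126]
return_grip [463. 359.] 0.55 [0.427 0.133 0.347]
supply_pivot [491. 304.] 0.92 [0.435 0.149 0.341]
supply_pivot [352.  38.] 0.27 [0.435 0.291 0.068]
supply_grip [489. 213.] 0.78 [0.562 0.139 0.163]
supply_grip [348.  37.] 0.53 [0.431 0.291 0.069]
marker_mid [453. 239.] 0.84 [0.553 0.103 0.137]
bath_grip [426. 113.] 0.83 [0.504 0.22  0.125]
bath_grip [353.  40.] 0.48 [0.437 0.288 0.069]
```

View pics/a_wrist.png

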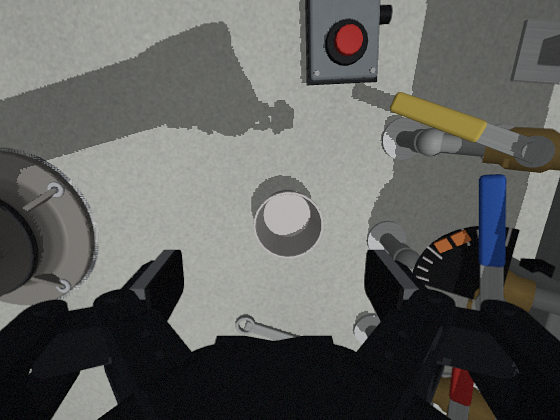

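The wrist view shows the yellow lever (430,115), the blue lever (492,220) with the orange marker (453,243) on the black sector, and the red lever at the bottom edge (460,385). I move so the red lever is in view.

```bash
python3 -m pendant '[[0.085,-0.036,0.014,0,0],[0.085,-0.036,0.014,0,0],[0.085,-0.036,0.014,0,0],[0.085,-0.036,0.014,0,0],[0.085,-0.036,0.014,0,0],[0.085,-0.036,0.014,0,0],[0.085,-0.036,0.014,0,0],[0.085,0,0,0,0],[0.085,0,0,0,0]]' 
python3 look.py b wrist return_pivot,return_grip,supply_pivot,supply_grip,marker_mid
cat > masks.py <<'E'
from h import *
import sys
np.set_printoptions(precision=3,suppress=True)
# colour-segment lever sleeves/marker, deproject, line fit
def seg(cam,im,d,col):
    h=cv2.cvtColor(im,cv2.COLOR_BGR2HSV);H,S,V=h[...,0].astype(int),h[...,1],h[...,2]
    rng=dict(red=((H<6)|(H>174))&(S>150)&(V>60),blue=(H>100)&(H<125)&(S>140)&(V>60),orange=(H>7)&(H<18)&(S>200)&(V>150))[col]
    c,R,t=ray(cam,(0,0)); ys,xs=np.where(rng&(d>0)); m=bot.camera_model(cam)
    u=cv2.undistortPoints(np.stack([xs,ys],1)[:,None].astype(float),np.array(m["intrinsics"]),np.array(m["dist_coeffs"]))[:,0]
    return (np.c_[u,np.ones(len(u))]*d[ys,xs][:,None]-t)@R, np.c_[xs,ys]
E
python3 - <<'E'
from masks import *
im=cv2.imread("pics/b_wrist.png");d=np.load("b_wrist.npy")
for c in("red","blue","orange"):
    P,px=seg("wrist",im,d,c)
    zr=(.09,.2);k=(P[:,2]>zr[0])&(P[:,2]<zr[1])&(P[:,0]>.45)&(P[:,0]<.65);P=P[k]
    print(c,len(P));
    if len(P)>20:
        m=np.median(P,0);e=np.linalg.svd(P-P.mean(0),full_matrices=False)[2];s=(P-P.mean(0))@e[0]
        print(P.mean(0),e[0],np.percentile(s,[1,99]),e[2],px[k].mean(0))
E
```

```text
t: 5.08
eef_pos: [0.4944, -0.1133, 0.4525]
tool_rot: [0.0, 0.67, 0.742, -0.001]
contact_force: [0.3, 0.6, -0.2]
gripper_width: 0.994
grasp_force: 0.0
5.0833 [-0.362  0.155  0.526  1.919 -0.086  1.09   0.301] [ 0.494 -0.113  0.452] [[-0.102  0.995]
 [ 0.995  0.102]] [ 0.319  0.591 -0.156]
wrist [ 0.487 -0.046  0.422]
return_pivot [392. 206.] 0.89 [ 0.591 -0.101  0.18 ]
return_pivot [195. 173.] 0.45 [ 0.386 -0.123  0.008]
return_grip [394.  93.] 0.89 [ 0.578 -0.013  0.17 ]
supply_pivot [192. 174.] 0.21 [ 0.382 -0.124  0.007]
marker_mid [388. 207.] 0.3 [ 0.588 -0.102  0.178]
red 2796
[ 0.579 -0.017  0.171] [ 0.138 -0.989  0.058] [-0.039  0.041] [-0.519 -0.022  0.855] [394.416 100.333]Traceback (most recent call last):
  File "<stdin>", line 4, in <module>
  File "masks.py", line 9, in seg
    u=cv2.undistortPoints(np.stack([xs,ys],1)[:,None].astype(float),np.array(m["intrinsics"]),np.array(m["dist_coeffs"]))[:,0]
      ~~~~~~~~~~~~~~~~~~~^^^^^^^^^^^^^^^^^^^^^^^^^^^^^^^^^^^^^^^^^^^^^^^^^^^^^^^^^^^^^^^^^^^^^^^^^^^^^^^^^^^^^^^^^^^^^^^^
cv2.error: OpenCV(4.12.0) /io/opencv/modules/calib3d/src/undistort.dispatch.cpp:347: error: (-215:Assertion failed) CV_IS_MAT(_src) && CV_IS_MAT(_dst) && (_src->rows == 1 || _src->cols == 1) && (_dst->rows == 1 || _dst->cols == 1) && _src->cols + _src->rows - 1 == _dst->rows + _dst->cols - 1 && (CV_MAT_TYPE(_src->type) == CV_32FC2 || CV_MAT_TYPE(_src->type) == CV_64FC2) && (CV_MAT_TYPE(_dst->type) == CV_32FC2 || CV_MAT_TYPE(_dst->type) == CV_64FC2) in function 'cvUndistortPointsInternal'
```

View pics/b_wrist.png

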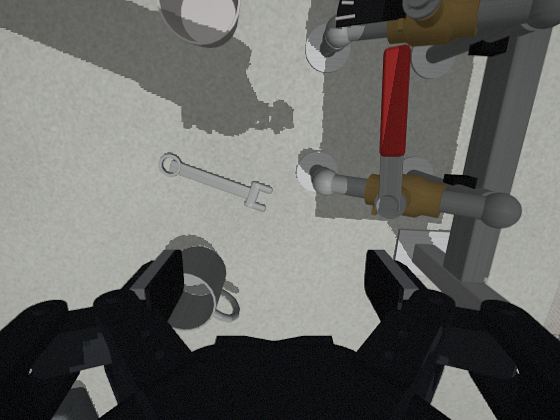

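The red lever (sleeve 395,100, pivot 390,206) is clear. I go below shelf height first, then forward over the lever. The far finger will end up behind it.

```bash
python3 -m pendant '[[0.085,0.03,0,0.04,0],[0.085,0.03,0,0.04,0],[0.085,0.0145,0.02,0,0],[0.085,0.0145,0.02,0,0],[0.085,0,0.018,0,0],[0.085,0,0.008,0,0],[0.085,0,0,0,0],[0.085,0,0,0,0]]'
python3 - <<'E'
from masks import *
o=bot.get_obs();im,d=bot.read_camera("wrist");P,px=seg("wrist",im,d,"red")
cv2.imwrite("pics/c.png",im)
R=Ro.from_quat(np.roll(o["tool_rot"],-1)).as_matrix()
k=(P[:,2]>.14)&(P[:,2]<.2);P=P[k];print(o["eef_pos"],len(P),P.min(0),P.max(0))
Q=(P-o["eef_pos"])@R;print("tool frame lever y range at x bins");
for a in np.arange(-.06,.09,.02):
    s=Q[(Q[:,0]>a)&(Q[:,0]<a+.02)]
    if len(s):print(round(a,3),s.min(0),s.max(0))
s,ds=bot.read_camera("scene");m=bot.camera_model("scene");cv2.imwrite("pics/c_scene.png",s)
for x in range(285,345,5): print(x,[world("scene",(x,y),ds,0) for y in(250,)])
E
```

```text
t: 6.05
eef_pos: [0.5508, -0.0261, 0.386]
tool_rot: [-0.0, 0.669, 0.744, -0.0]
contact_force: [-1.4, -0.1, 0.2]
gripper_width: 0.994
grasp_force: 0.0
[ 0.551 -0.026  0.386] 3513 [ 0.568 -0.064  0.161] [0.595 0.02  0.177]
tool frame lever y range at x bins
-0.06 [-0.041  0.025  0.215] [-0.04   0.031  0.217]
-0.04 [-0.04   0.023  0.209] [-0.02   0.041  0.221]
-0.02 [-0.02   0.022  0.21 ] [-0.     0.04   0.222]
0.0 [0.    0.022 0.211] [0.02  0.04  0.223]
0.02 [0.02  0.021 0.212] [0.04  0.039 0.225]
0.04 [0.04  0.022 0.214] [0.043 0.038 0.225]
285 [array([0.54 , 0.003, 0.001])]
290 [array([0.554, 0.004, 0.009])]
295 [array([ 0.568,  0.009, -0.005])]
300 [array([ 0.584, -0.028,  0.165])]
305 [array([ 0.596,  0.012, -0.003])]
310 [array([ 0.61 ,  0.015, -0.003])]
315 [array([ 0.618, -0.068,  0.358])]
320 [array([ 0.628, -0.066,  0.355])]
325 [array([ 0.639, -0.064,  0.354])]
330 [array([ 0.65 , -0.063,  0.356])]
335 [array([ 0.66 , -0.061,  0.355])]
340 [array([ 0.671, -0.059,  0.355])]
```

View pics/c_scene.png

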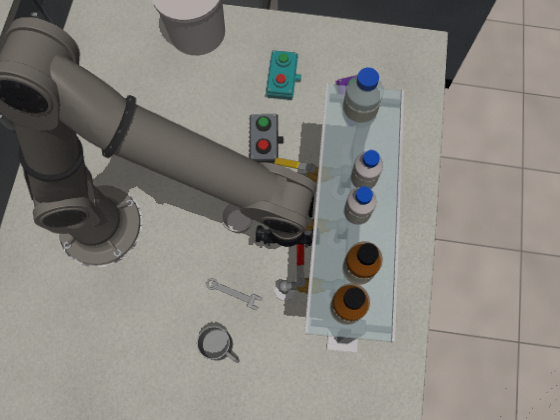

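Run:
```python
from masks import *
o=bot.get_obs()
for cam in("scene","side"):
    im,d=bot.read_camera(cam);d0=np.load(cam+"0.npy");m=bot.camera_model(cam);R=np.array(m["R"]);t=np.array(m["t"])
    k=(d>0)&((d0-d>.02)|(d0==0));ys,xs=np.where(k)
    u=cv2.undistortPoints(np.stack([xs,ys],1)[:,None].astype(float),np.array(m["intrinsics"]),np.array(m["dist_coeffs"]))[:,0]
    P=(np.c_[u,np.ones(len(u))]*d[ys,xs][:,None]-t)@R
    print(cam)
    for z in np.arange(.24,.7,.03):
        s=P[(P[:,2]>z)&(P[:,2]<z+.03)&(P[:,0]>.45)&(P[:,1]<.15)]
        if len(s)>5: i=np.argsort(-s[:,0])[len(s)//50]; print(round(z,2),s[i],len(s))
```

```text
scene
0.24 [ 0.608 -0.028  0.265] 21
0.27 [ 0.605 -0.031  0.273] 166
0.3 [ 0.606 -0.02   0.323] 184
0.33 [ 0.787 -0.138  0.358] 116
0.36 [0.758 0.084 0.36 ] 113
0.39 [ 0.586 -0.045  0.408] 88
0.42 [ 0.58  -0.052  0.422] 113
0.45 [ 0.722 -0.182  0.468] 32
0.48 [ 0.689 -0.188  0.505] 8
0.51 [ 0.596 -0.006  0.534] 181
0.54 [0.597 0.007 0.555] 738
0.57 [0.581 0.012 0.576] 1637
0.6 [ 0.535 -0.017  0.601] 1536
0.63 [ 0.493 -0.027  0.631] 924
0.66 [ 0.454 -0.012  0.66 ] 12
side
0.24 [ 0.61  -0.025  0.266] 149
0.27 [ 0.62  -0.032  0.289] 428
0.3 [ 0.617 -0.033  0.325] 535
0.33 [ 0.707 -0.239  0.358] 260
0.36 [ 0.583 -0.043  0.368] 402
0.39 [ 0.581 -0.051  0.401] 309
0.42 [ 0.579 -0.053  0.42 ] 405
0.45 [ 0.582 -0.047  0.458] 406
0.48 [ 0.578 -0.072  0.508] 362
0.51 [ 0.587 -0.075  0.533] 571
0.54 [ 0.587 -0.073  0.556] 849
0.57 [ 0.574 -0.074  0.573] 791
0.6 [ 0.525 -0.035  0.605] 478
0.63 [ 0.486 -0.032  0.634] 161
```

Clearances are good: the flange reaches x≈.587 and the shelf edge is at ≈.612. Now descend and look.

```bash
python3 -m pendant '[[0.0854,0,0.005,0.01,0],[0.0854,0,0,0.02,0],[0.0854,0,0,0.02,0],[0.0854,0,0,0.02,0],[0.0854,0,0,0.012,0],[0.0854,0,0,0,0],[0.0854,0,0,0,0]]'
cat > ang.py <<'E'
from masks import *
# lever angle from tip direction: python3 ang.py cam col
import sys
o=bot.get_obs();print(o["t"],o["eef_pos"],o["contact_force"])
col=sys.argv[1]
for cam in sys.argv[2].split(","):
    im,d=bot.read_camera(cam);cv2.imwrite(f"pics/{sys.argv[3]}_{cam}.png",im)
    P,px=seg(cam,im,d,col);k=(P[:,2]>.08)&(P[:,2]<.2)&(P[:,0]>.48)&(P[:,0]<.63)&(P[:,1]<.17)&(P[:,1]>-.2);P=P[k]
    if len(P)<15: print(cam,"few");continue
    c=np.median(P,0);P=P[np.linalg.norm(P-c,axis=1)<.06];e=np.linalg.svd(P-P.mean(0),full_matrices=False)[2][0];e*=np.sign(e@np.array([-1,1,0]))
    D=np.array([-np.cos(.61),0,-np.sin(.61)])
    pv=dict(red=(.593,-.099,.171),blue=(.581,.05,.171))[col];w=P.mean(0)-[-.003,0,.004]-pv
    psi=.1;ly=np.array([-np.sin(psi),np.cos(psi),0]);D=-np.array([np.cos(psi)*np.cos(.61),np.sin(psi)*np.cos(.61),np.sin(.61)])
    print(cam,len(P),P.mean(0),e,"angle(deg) by dir",np.degrees(np.arctan2(e@D,e@ly)),"by pivot",np.degrees(np.arctan2(w@D,w@ly)),np.linalg.norm(w))
E
python3 ang.py red wrist,side,scene d
```

```text
t: 6.83
eef_pos: [0.5561, -0.0254, 0.3036]
tool_rot: [-0.0, 0.669, 0.744, -0.001]
contact_force: [-0.4, -0.1, 0.8]
gripper_width: 1.0
grasp_force: 0.0
6.8333 [ 0.556 -0.025  0.304] [-0.354 -0.138  0.8  ]
wrist 7599 [ 0.58  -0.008  0.171] [-0.131  0.989 -0.066] angle(deg) by dir 3.657440194487644 by pivot 1.9340251675971174 0.09137115084745577
side 125 [ 0.579 -0.031  0.169] [-0.136  0.99  -0.048] angle(deg) by dir 3.3034871836032957 by pivot 5.6783689107518995 0.06907268431586736
scene 88 [ 0.587 -0.05   0.171] [-0.118  0.99  -0.071] angle(deg) by dir 3.1966823277163554 by pivot 1.4548279856709925 0.04935512463541609
```

View pics/d_wrist.png

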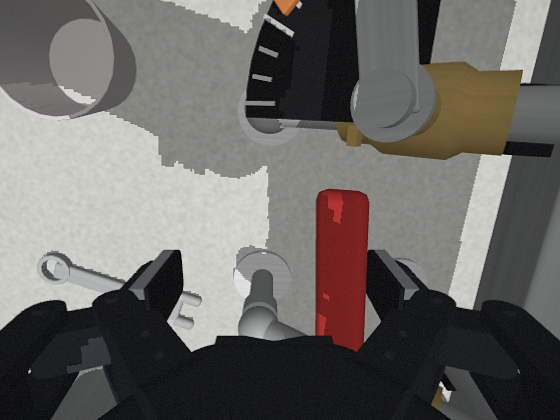

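The lever (342,270) sits between the fingers, with the far finger behind it. Next I compute the arc.

```bash
cat > arc.py <<'E'
from h import *
np.set_printoptions(precision=4,suppress=True)
def arc(p,psi,ths,rs,off=.0325,dz=.145,adv=True):
    o=bot.get_obs();pos=np.array(o["eef_pos"]);R=Ro.from_quat(np.roll(o["tool_rot"],-1)).as_matrix()
    ly=np.array([-np.sin(psi),np.cos(psi),0]);D=-np.array([np.cos(psi)*np.cos(.611),np.sin(psi)*np.cos(.611),np.sin(.611)])
    for th,r in zip(ths,rs):
        th=np.radians(th);e=np.cos(th)*ly+np.sin(th)*D;L=np.array(p)+r*e
        h=e[:2]/np.linalg.norm(e[:2]);Y=np.array([h[1],-h[0],0])
        T=L-Y*off;T[2]=L[2]+dz
        w=R.T@(T-pos); tgt=np.column_stack([np.cross(Y,[0,0,-1]),Y,[0,0,-1]])
        yaw=np.degrees(Ro.from_matrix(R.T@tgt).as_rotvec()[2]);yaw=np.clip(yaw,-7.1,7.1)
        print(round(np.degrees(th)),w.round(4).tolist(),round(yaw,1),T)
        R=R@Ro.from_rotvec([0,0,np.radians(yaw)]).as_matrix();pos=T
E
python3 - <<'E'
from arc import *
th=np.arange(2,101,5);arc((.592,-.1,.171),.1,th,np.linspace(.078,.098,len(th)))
E
```

```text
2 [-0.0007, -0.0071, -0.0093] -1.3 [ 0.5498 -0.0268  0.3144]
7 [-0.0017, -0.0056, 0.004] -4.1 [ 0.5445 -0.0292  0.3105]
12 [-0.0019, -0.0057, 0.004] -4.1 [ 0.5393 -0.0321  0.3064]
17 [-0.0021, -0.0058, 0.004] -4.2 [ 0.5343 -0.0357  0.3024]
22 [-0.0023, -0.0059, 0.004] -4.3 [ 0.5296 -0.0399  0.2983]
27 [-0.0026, -0.006, 0.004] -4.3 [ 0.5252 -0.0447  0.2943]
32 [-0.0028, -0.0061, 0.0039] -4.5 [ 0.5211 -0.0501  0.2904]
37 [-0.0031, -0.0063, 0.0038] -4.6 [ 0.5175 -0.0561  0.2865]
42 [-0.0033, -0.0065, 0.0037] -4.7 [ 0.5144 -0.0626  0.2828]
47 [-0.0035, -0.0067, 0.0035] -4.9 [ 0.5118 -0.0697  0.2793]
52 [-0.0036, -0.0068, 0.0033] -5.1 [ 0.5097 -0.0771  0.276 ]
57 [-0.0037, -0.007, 0.0031] -5.2 [ 0.5084 -0.085   0.2729]
62 [-0.0038, -0.0072, 0.0028] -5.4 [ 0.5076 -0.0931  0.2701]
67 [-0.0038, -0.0074, 0.0025] -5.6 [ 0.5076 -0.1015  0.2676]
72 [-0.0038, -0.0076, 0.0022] -5.8 [ 0.5084 -0.11    0.2654]
77 [-0.0037, -0.0078, 0.0018] -5.9 [ 0.5098 -0.1185  0.2636]
82 [-0.0035, -0.008, 0.0015] -6.0 [ 0.5119 -0.127   0.2621]
87 [-0.0033, -0.0081, 0.0011] -6.1 [ 0.5146 -0.1353  0.2611]
92 [-0.0031, -0.0083, 0.0007] -6.1 [ 0.518  -0.1435  0.2604]
97 [-0.0028, -0.0084, 0.0002] -6.1 [ 0.5219 -0.1513  0.2602]
```

```bash
python3 -m pendant '[[0.0854,-0.001,-0.007,0,-1.3],[0.0854,-0.002,-0.006,0.002,-4],[0.0854,-0.002,-0.006,0.002,-4],[0.0854,-0.002,-0.006,0.002,-4],[0.0854,-0.0025,-0.006,0.003,-4.3],[0.0854,-0.0025,-0.006,0.003,-4.3],[0.0854,-0.003,-0.006,0.003,-4.5],[0.0854,-0.003,-0.0065,0.003,-4.6],[0.0854,-0.0035,-0.0065,0.003,-4.8],[0.0854,-0.0035,-0.0065,0.003,-4.9],[0.0854,0,0,0,0]]' 
python3 ang.py red wrist,side,scene e
```

```text
t: 7.9
eef_pos: [0.5114, -0.0712, 0.281]
tool_rot: [0.003, 0.366, 0.931, 0.001]
contact_force: [4.0, 2.0, -2.0]
gripper_width: 1.001
grasp_force: 2.3
7.9 [ 0.511 -0.071  0.281] [ 3.951  2.005 -2.039]
wrist 6487 [ 0.53  -0.044  0.135] [-0.638  0.638 -0.432] angle(deg) by dir 45.70811504344432 by pivot 47.9819751653517 0.09065731544689423
side 124 [ 0.543 -0.065  0.142] [-0.673  0.59  -0.446] angle(deg) by dir 49.124809086312474 by pivot 54.43976846487514 0.06677847221180824
scene 82 [ 0.556 -0.07   0.149] [-0.581  0.717 -0.385] angle(deg) by dir 39.470077494895335 by pivot 51.14663331357695 0.05220488227038385
```

Following nicely at about 47°. I continue to the stop.

```bash
python3 -m pendant '[[0.0854,-0.0035,-0.007,0.003,-5],[0.0854,-0.0035,-0.007,0.003,-5.2],[0.0854,-0.004,-0.007,0.003,-5.4],[0.0854,-0.004,-0.0075,0.0025,-5.6],[0.0854,-0.004,-0.0075,0.002,-5.8],[0.0854,-0.0035,-0.008,0.002,-5.9],[0.0854,-0.0035,-0.008,0.0015,-6],[0.0854,-0.0035,-0.008,0.001,-6],[0.0854,-0.003,-0.007,0.001,-5],[0.0854,0,0,0,0],[0.0854,0,0,0,0]]' 
python3 ang.py red wrist,side,scene f
```

```text
t: 8.97
eef_pos: [0.5167, -0.1417, 0.2618]
tool_rot: [0.001, -0.059, 0.998, 0.001]
contact_force: [2.1, 4.2, 3.2]
gripper_width: 0.998
grasp_force: 2.4
8.9667 [ 0.517 -0.142  0.262] [2.095 4.195 3.176]
wrist 5670 [ 0.511 -0.109  0.119] [-0.817 -0.027 -0.576] angle(deg) by dir 86.87388674568693 by pivot 91.43907886678312 0.09745264325134456
side 84 [ 0.507 -0.114  0.114] [-0.809 -0.116 -0.576] angle(deg) by dir 92.00201925455687 by pivot 93.47510753893081 0.10465789326053243
scene 24 [ 0.555 -0.109  0.147] [-0.16   0.987 -0.019] angle(deg) by dir 3.481162195447081 by pivot 98.55738528984551 0.04563957776370052
```

```bash
python3 -m pendant '[[0.0854,-0.001,-0.004,0,0],[0.0854,-0.001,-0.003,0,0],[0.0854,0,0,0,0],[0.0854,0,0,0,0]]' 
python3 ang.py red wrist g
```

```text
t: 9.45
eef_pos: [0.5181, -0.1434, 0.2613]
tool_rot: [-0.002, -0.061, 0.998, 0.004]
contact_force: [-5.3, 19.7, 10.8]
gripper_width: 0.999
grasp_force: 10.1
9.45 [ 0.518 -0.143  0.261] [-5.262 19.726 10.785]
wrist 5675 [ 0.511 -0.11   0.119] [-0.817 -0.022 -0.576] angle(deg) by dir 86.55290553588279 by pivot 91.65361189212295 0.09747463360009817
```

The lever is hard on its stop (20 N). I release it, rise, turn back and look at the blue lever.

```bash
python3 -m pendant '[[0.0854,0.001,0.006,0,0],[0.0854,0,0.010,0,0],[0.0854,0,0,-0.03,0],[0.0854,0,0,-0.04,0],[0.0854,0,0,-0.04,0],[0.0854,0,0,-0.03,7],[0.0854,0,0,0,7],[0.0854,0,0,0,7],[0.0854,0,0,0,7],[0.0854,0,0,0,7],[0.0854,0,0,0,7],[0.0854,0,0,0,7]]' 
python3 -m pendant '[[0.0854,0,0,0,7],[0.0854,0,0,0,7],[0.0854,0,0,0,7],[0.0854,0,0,0,7],[0.0854,0,0,0,7],[0.0854,0,0,0,7],[0.0854,0.035,-0.005,0,0],[0.0854,0.035,-0.005,0,0],[0.0854,0.035,-0.005,0,0],[0.0854,0.035,-0.005,0,0],[0.0854,0,0,0,0],[0.0854,0,0,0,0]]' 
python3 look.py i wrist return_pivot,supply_pivot,supply_grip,marker_mid,return_grip; python3 ang.py blue wrist i; python3 ang.py red side,scene i
python3 - <<'E'
from masks import *
im=cv2.imread("pics/i_wrist.png");d=np.load("i_wrist.npy");P,px=seg("wrist",im,d,"orange");k=(P[:,2]<.16)&(P[:,2]>.1)&(P[:,1]<.16);print(k.sum(),P[k].mean(0),P[k].min(0),P[k].max(0),px[k].mean(0))
E
```

```text
t: 10.5
eef_pos: [0.5155, -0.1342, 0.4011]
tool_rot: [-0.0, 0.364, 0.931, -0.0]
contact_force: [0.4, 0.3, 0.1]
gripper_width: 1.004
grasp_force: 0.0
t: 11.5
eef_pos: [0.4816, 0.005, 0.4012]
tool_rot: [-0.0, 0.67, 0.743, -0.0]
contact_force: [0.1, -1.0, -0.7]
gripper_width: 1.003
grasp_force: 0.0
11.5 [-0.326  0.158  0.208  2.02  -0.04   0.967  0.006] [0.482 0.005 0.401] [[-0.103  0.995]
 [ 0.995  0.103]] [ 0.079 -0.982 -0.731]
wrist [0.475 0.069 0.371]
supply_pivot [435. 171.] 0.66 [0.581 0.05  0.178]
supply_grip [430.  24.] 0.55 [0.565 0.137 0.164]
marker_mid [388.  94.] 0.73 [0.556 0.098 0.138]
return_grip [297. 321.] 0.86 [ 0.515 -0.108  0.122]
11.8 [0.482 0.002 0.401] [-0.269  0.734 -0.555]
wrist 3626 [0.568 0.121 0.167] [-0.23   0.966 -0.121] angle(deg) by dir 10.242125295738937 by pivot 5.533722523535532 0.07176988844446192
11.85 [0.482 0.002 0.401] [-0.48   0.722 -0.111]
side 190 [ 0.524 -0.113  0.126] [-0.82  -0.051 -0.57 ] angle(deg) by dir 88.23003026467991 by pivot 95.12769164250315 0.08349986570799288
scene 196 [ 0.527 -0.11   0.126] [-0.809 -0.04  -0.586] angle(deg) by d
[... 214 characters left out ...]
],1)[:,None].astype(float),np.array(m["intrinsics"]),np.array(m["dist_coeffs"]))[:,0]
      ~~~~~~~~~~~~~~~~~~~^^^^^^^^^^^^^^^^^^^^^^^^^^^^^^^^^^^^^^^^^^^^^^^^^^^^^^^^^^^^^^^^^^^^^^^^^^^^^^^^^^^^^^^^^^^^^^^^
cv2.error: OpenCV(4.12.0) /io/opencv/modules/calib3d/src/undistort.dispatch.cpp:347: error: (-215:Assertion failed) CV_IS_MAT(_src) && CV_IS_MAT(_dst) && (_src->rows == 1 || _src->cols == 1) && (_dst->rows == 1 || _dst->cols == 1) && _src->cols + _src->rows - 1 == _dst->rows + _dst->cols - 1 && (CV_MAT_TYPE(_src->type) == CV_32FC2 || CV_MAT_TYPE(_src->type) == CV_64FC2) && (CV_MAT_TYPE(_dst->type) == CV_32FC2 || CV_MAT_TYPE(_dst->type) == CV_64FC2) in function 'cvUndistortPointsInternal'
```

View pics/i_wrist.png

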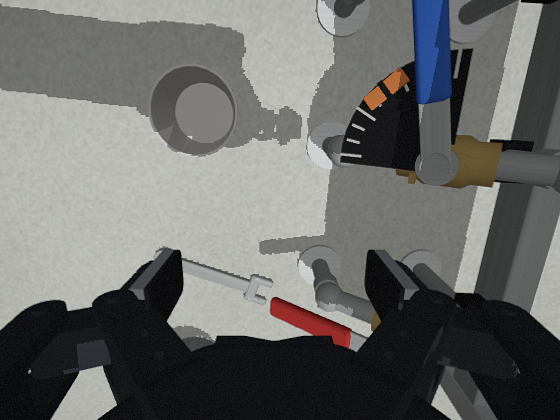

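The red lever lies open along its pipe (310,325). The blue lever is at about 12°. The orange marker's black centre line is near (386,90), which puts it at about 39° and 65 mm radius (given 66). I position the tool over the blue lever.

```bash
python3 -m pendant '[[0.0854,0,0,0.015,-7],[0.0854,0.027,0.02,0,0],[0.0854,0.027,0.02,0,0],[0.0854,0.027,0.02,0,0],[0.0854,0.027,0.02,0,0],[0.0854,0,0.004,0,0],[0.0854,0,0,0,0],[0.0854,0,0,0,0]]' 
sed -i 's/psi=.1;/psi=.06;/; s/blue=(.581,.05,.171)/blue=(.585,.05,.172)/' ang.py
sed -i 's/np.stack(\[xs,ys\],1)\[:,None\].astype(float)/np.stack([xs,ys],1)[:,None].astype(float).reshape(-1,1,2) if len(xs) else np.zeros((1,1,2))/' masks.py
python3 - <<'E'
from masks import *
o=bot.get_obs();im,d=bot.read_camera("wrist");P,px=seg("wrist",im,d,"blue");cv2.imwrite("pics/j.png",im)
R=Ro.from_quat(np.roll(o["tool_rot"],-1)).as_matrix()
k=(P[:,2]>.13)&(P[:,2]<.2);P=P[k];print(o["eef_pos"],len(P),P.min(0),P.max(0))
Q=(P-o["eef_pos"])@R
for a in np.arange(-.06,.09,.02):
    s=Q[(Q[:,0]>a)&(Q[:,0]<a+.02)]
    if len(s):print(round(a,3),s.min(0),s.max(0))
h=cv2.cvtColor(im,cv2.COLOR_BGR2HSV);
im2,d2=cv2.imread("pics/i_wrist.png"),np.load("i_wrist.npy");hh=cv2.cvtColor(im2,cv2.COLOR_BGR2HSV);print(hh[78,397],hh[98,374])
E
python3 ang.py blue wrist,side j
```

```text
t: 12.62
eef_pos: [0.5406, 0.1264, 0.3856]
tool_rot: [-0.0, 0.625, 0.781, -0.001]
contact_force: [0.3, -1.0, 0.1]
gripper_width: 0.997
grasp_force: 0.0
[0.541 0.126 0.386] 3431 [0.551 0.09  0.15 ] [0.586 0.173 0.174]
-0.06 [-0.042  0.018  0.212] [-0.04   0.034  0.221]
-0.04 [-0.04   0.018  0.211] [-0.02   0.04   0.234]
-0.02 [-0.02   0.018  0.213] [-0.     0.04   0.236]
0.0 [0.    0.019 0.215] [0.02  0.037 0.227]
0.02 [0.02  0.019 0.218] [0.04  0.037 0.231]
0.04 [0.04  0.023 0.221] [0.041 0.035 0.231]
[ 12 168 179] [ 12 170 180]
12.6667 [0.54  0.126 0.386] [ 0.135  0.87  -0.215]
wrist 3296 [0.567 0.132 0.166] [-0.211  0.971 -0.11 ] angle(deg) by dir 10.816196669986414 by pivot 9.390388541667036 0.08413539722806121
side 90 [0.566 0.123 0.164] [-0.215  0.971 -0.104] angle(deg) by dir 10.834447030280653 by pivot 12.59570080801719 0.07531590346079896
```

Descend at a larger radius (about 100 mm) so the fingertips clear the 74 mm sector.

```bash
python3 -m pendant '[[0.0854,0.022,0.004,0,0],[0.0854,0,0,0.02,0],[0.0854,0,0,0.02,0],[0.0854,0,0,0.02,0],[0.0854,0,0,0.02,0],[0.0854,0,0,0,0],[0.0854,0,0,0,0]]' 
python3 ang.py blue wrist,side k
python3 - <<'E'
from arc import *
th=np.arange(11,42,4);arc((.585,.05,.172),.06,th,np.linspace(.1,.1,len(th)))
E
```

```text
t: 13.35
eef_pos: [0.5392, 0.1485, 0.3057]
tool_rot: [-0.0, 0.625, 0.78, -0.001]
contact_force: [0.7, 0.4, 0.8]
gripper_width: 0.998
grasp_force: 0.0
13.35 [0.539 0.148 0.306] [0.711 0.36  0.812]
wrist 3988 [0.564 0.152 0.165] [-0.253  0.958 -0.131] angle(deg) by dir 13.602152439132796 by pivot 8.943189032864536 0.1037876694798211
side 95 [0.566 0.123 0.165] [-0.211  0.971 -0.11 ] angle(deg) by dir 10.821010543918817 by pivot 12.48874868683346 0.07528112489250598
11 [-0.007, -0.0101, 0.0013] 0.1 [0.5318 0.14   0.3061]
15 [-0.0026, -0.0057, 0.0039] -3.3 [0.5268 0.1363 0.3022]
19 [-0.0027, -0.0057, 0.0038] -3.4 [0.522  0.1321 0.2983]
23 [-0.0029, -0.0058, 0.0037] -3.4 [0.5175 0.1275 0.2946]
27 [-0.0031, -0.0058, 0.0036] -3.5 [0.5134 0.1224 0.291 ]
31 [-0.0032, -0.0059, 0.0035] -3.6 [0.5095 0.117  0.2875]
35 [-0.0034, -0.0059, 0.0033] -3.6 [0.506  0.1111 0.2841]
39 [-0.0035, -0.006, 0.0032] -3.7 [0.5029 0.1049 0.2809]
```

View pics/k_wrist.png

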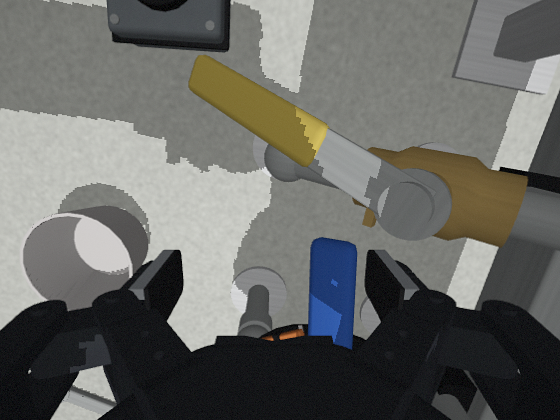

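The blue lever (330,290) sits between the fingers. I pull to about 30° first.

```bash
python3 -m pendant '[[0.0854,0,-0.010,0.001,0],[0.0854,-0.003,-0.006,0.004,-3.3],[0.0854,-0.003,-0.006,0.004,-3.4],[0.0854,-0.003,-0.006,0.004,-3.4],[0.0854,-0.003,-0.006,0.004,-3.5],[0.0854,0,0,0,0],[0.0854,0,0,0,0]]' 
python3 ang.py blue wrist,side,scene l
```

```text
t: 14.03
eef_pos: [0.5108, 0.1288, 0.2901]
tool_rot: [0.001, 0.528, 0.849, 0.001]
contact_force: [1.7, 1.6, -0.7]
gripper_width: 0.997
grasp_force: 1.2
14.0333 [0.511 0.129 0.29 ] [ 1.737  1.573 -0.748]
wrist 4775 [0.54  0.142 0.147] [-0.41   0.869 -0.276] angle(deg) by dir 26.820649116275032 by pivot 26.192111833433323 0.10488757782035697
side 110 [0.548 0.116 0.151] [-0.43   0.864 -0.263] angle(deg) by dir 27.387821404812758 by pivot 29.99061602309295 0.07810657371355186
scene 144 [0.556 0.111 0.154] [-0.408  0.874 -0.265] angle(deg) by dir 26.286391818245697 by pivot 26.61361623340384 0.07034193209125995
```

```bash
python3 -m pendant '[[0.0854,-0.0035,-0.006,0.0035,-3.6],[0.0854,-0.0035,-0.006,0.0035,-3.6],[0.0854,-0.001,-0.0025,0.001,-1],[0.0854,0,0,0,0],[0.0854,0,0,0,0]]' 
python3 ang.py blue wrist,side,scene m
```

```text
t: 14.6
eef_pos: [0.502, 0.1149, 0.2811]
tool_rot: [0.0, 0.466, 0.885, 0.0]
contact_force: [3.0, 2.4, -2.1]
gripper_width: 1.001
grasp_force: 1.9
14.6 [0.502 0.115 0.281] [ 3.02   2.446 -2.093]
wrist 4862 [0.529 0.132 0.139] [-0.511  0.786 -0.349] angle(deg) by dir 35.41891625396845 by pivot 35.436034283680456 0.10472886263605757
side 115 [0.54  0.106 0.145] [-0.553  0.762 -0.337] angle(deg) by dir 37.43349567384691 by pivot 40.019352001528496 0.07687426899282052
scene 129 [0.548 0.103 0.149] [-0.527  0.771 -0.357] angle(deg) by dir 36.72731567510895 by pivot 36.25583420779756 0.06887707312756851
```

About 36°. I back off and take a close look at the marker from the side.

```bash
python3 -m pendant '[[0.0854,0.001,0.008,0,0],[0.0854,0.001,0.007,0,0],[0.0854,0,0,-0.03,0],[0.0854,0,0,-0.04,0],[0.0854,0,0,-0.04,0],[0.0854,-0.024,-0.02,0,0],[0.0854,-0.024,-0.02,0,0],[0.0854,-0.024,-0.02,0,0],[0.0854,0,0,0,0],[0.0854,0,0,0,0]]' 
python3 ang.py blue wrist,side,scene n
cat > mk.py <<'E'
from masks import *
import sys
o=bot.get_obs();im,d=bot.read_camera("wrist");cv2.imwrite(f"pics/{sys.argv[1]}.png",im)
psi=.06;n=np.array([-np.sin(.611)*np.cos(psi),-np.sin(.611)*np.sin(psi),np.cos(.611)])
ly=np.array([-np.sin(psi),np.cos(psi),0]);D=np.cross(n,ly);pv=np.array([.585,.05,.172])
def plane(px,off):
    c,R,t=ray("wrist",px);a=-R.T@t;v=R.T@c;p0=pv+off*n;return a+v*((p0-a)@n)/(v@n)-p0
for nm in("marker_mid","supply_pivot","supply_grip"):
    for r in bot.pinpoint(nm,"wrist")[:1]:
        w=plane(r["at"],{"marker_mid":-.0135,"supply_pivot":0,"supply_grip":0}[nm]);print(nm,np.round(r["at"]),round(r["score"],2),"ang",np.degrees(np.arctan2(w@D,w@ly)),"r",np.hypot(w@D,w@ly),w@D,w@ly)
c=proj("wrist",pv)[0];x0=int(np.clip(c[0]-160,0,260));y0=int(np.clip(c[1]-200,0,195))
cv2.imwrite(f"pics/{sys.argv[1]}c.png",cv2.resize(im[y0:y0+225,x0:x0+300],(800,600),interpolation=2));print(x0,y0)
E
python3 mk.py n2
```

```text
t: 15.58
eef_pos: [0.5044, 0.0295, 0.3911]
tool_rot: [-0.0, 0.468, 0.884, -0.001]
contact_force: [-0.3, 0.9, -1.2]
gripper_width: 1.001
grasp_force: 0.0
15.5833 [0.504 0.03  0.391] [-0.335  0.904 -1.163]
wrist 3393 [0.54  0.117 0.147] [-0.535  0.773 -0.342] angle(deg) by dir 36.5134578165798 by pivot 34.63498336960409 0.08423971427985867
side 117 [0.539 0.107 0.145] [-0.54   0.771 -0.338] angle(deg) by dir 36.66623526564092 by pivot 39.81531726763807 0.0778548840280882
scene 38 [0.56  0.087 0.156] [ 0.079  0.667 -0.741] angle(deg) by dir 26.33934570015913 by pivot 36.03675625945803 0.047904355802334944
marker_mid [379. 176.] 0.73 ang 39.765402814635436 r 0.0683382147843298 0.04371224294250959 0.05252952899888036
supply_pivot [380. 266.] 0.71 ang 70.05712926418698 r 0.004447888460886147 0.0041811627331072845 0.0015170991924587378
supply_grip [378. 138.] 0.77 ang 37.434101130898455 r 0.09285641941347784 0.056442639846589274 0.07373291689225321
224 71
```

View pics/n2c.png

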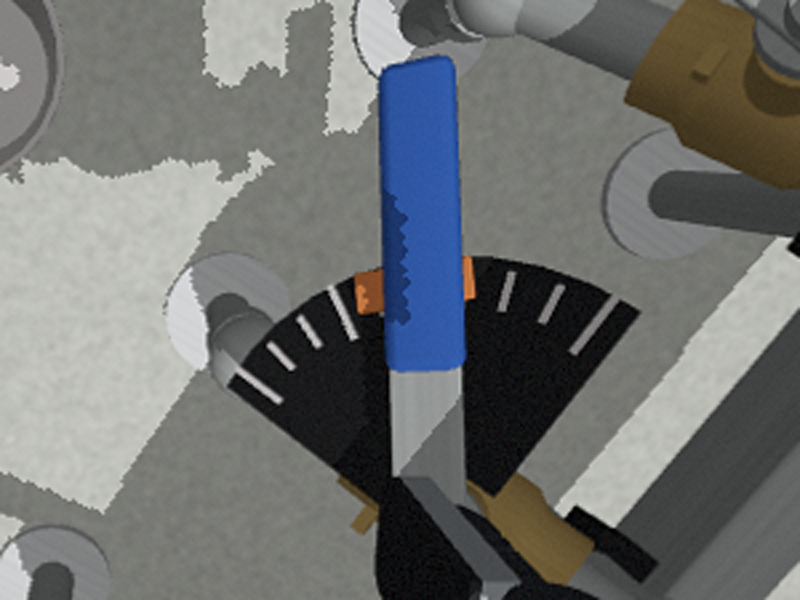

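```bash
cat > chk.py <<'E'
from masks import *
psi=.06;n=np.array([-np.sin(.611)*np.cos(psi),-np.sin(.611)*np.sin(psi),np.cos(.611)])
ly=np.array([-np.sin(psi),np.cos(psi),0]);D=np.cross(n,ly);pv=np.array([.585,.05,.172])
def uv(cx,cy,off,x0=224,y0=71):
    c,R,t=ray("wrist",(x0+cx*.375,y0+cy*.375));a=-R.T@t;v=R.T@c;p0=pv+off*n;w=a+v*((p0-a)@n)/(v@n)-p0;return np.array([w@ly,w@D])
E
python3 - <<'E'
from chk import *
# ticks (two ends each) on sector plane: intersect lines -> stem axis, and angles
T={0:((617,297),(574,352)),10:((562,288),(543,322)),20:((513,273),(502,310)),60:((331,288),(354,338)),70:((300,318),(319,346)),80:((269,344),(292,369)),90:((231,363),(281,402))}
A=[];b=[]
for k,(p,q) in T.items():
    P,Q=uv(*p,-.018),uv(*q,-.018);e=P-Q;print(k,"angle",np.degrees(np.arctan2(e[1],e[0])).round(1),P.round(4))
    N=np.array([-e[1],e[0]])/np.linalg.norm(e);A.append(N);b.append(N@P)
c=np.linalg.lstsq(np.array(A),np.array(b),rcond=None)[0];print("stem",c)
for k,(p,q) in T.items():
    w=(uv(*p,-.018)+uv(*q,-.018))/2-c;print(k,np.degrees(np.arctan2(w[1],w[0])).round(1))
M=(uv(355,292,-.0125)+uv(475,278,-.0125))/2-c;print("marker",np.degrees(np.arctan2(M[1],M[0])),np.linalg.norm(M))
P,Q=uv(418,62,.005),uv(425,365,.005);e=P-Q;print("lever dir",np.degrees(np.arctan2(e[1],e[0])),"len",np.linalg.norm(e))
w=(P+Q)/2-c;print("lever via stem",np.degrees(np.arctan2(w[1],w[0])))
N=np.array([-e[1],e[0]])/np.linalg.norm(e);print("marker minus lever deg",np.degrees(N@(M+c-Q)/.066), "stem dist to lever line mm",1000*N@(c-Q))
E
```

```text
0 angle -0.5 [ 0.075 -0.   ]
10 angle 7.4 [0.07  0.012]
20 angle 19.1 [0.068 0.024]
60 angle 59.3 [0.038 0.064]
70 angle 69.2 [0.026 0.067]
80 angle 78.5 [0.014 0.07 ]
90 angle 88.7 [0.002 0.077]
stem [0.    0.001]
0 -1.1
10 8.6
20 18.7
60 58.8
70 68.8
80 79.1
90 88.9
marker 39.41958449967525 0.06577113072740888
lever dir 35.931610397373056 len 0.0797372057429426
lever via stem 34.7606671556108
marker minus lever deg 4.927189645780408 stem dist to lever line mm 1.6742626915818641
```

Tick calibration works: the ticks read with a uniform −1.2° bias. The marker is at about 40.5° and the lever about 4° short, so I re-enter and pull 4° more.

```bash
python3 -m pendant '[[0.0854,0.0245,0.0205,0,0],[0.0854,0.0245,0.0205,0,0],[0.0854,0.0245,0.0205,0,0],[0.0854,0,0,0,0],[0.0854,0,0,0.03,0],[0.0854,0,0,0.04,0],[0.0854,0,0,0.039,0],[0.0854,0,0,0,0]]' 
python3 -m pendant '[[0.0854,-0.001,-0.008,0,0],[0.0854,-0.001,-0.007,0,0],[0.0854,-0.002,-0.004,0.002,-2],[0.0854,-0.002,-0.004,0.002,-2],[0.0854,0,0,0,0],[0.0854,0,0,0,0]]' 
python3 ang.py blue wrist,side,scene q
```

```text
t: 16.6
eef_pos: [0.5105, 0.1265, 0.2757]
tool_rot: [-0.004, 0.465, 0.885, -0.004]
contact_force: [-1.7, -0.6, -0.8]
gripper_width: 0.997
grasp_force: 0.0
t: 17.1
eef_pos: [0.499, 0.1092, 0.281]
tool_rot: [0.002, 0.434, 0.901, 0.002]
contact_force: [2.6, 3.9, 0.1]
gripper_width: 1.001
grasp_force: 1.7
17.1 [0.499 0.109 0.281] [2.582 3.926 0.125]
wrist 4848 [0.526 0.128 0.137] [-0.557  0.739 -0.378] angle(deg) by dir 39.50079678219254 by pivot 38.490366881645485 0.10380661015019177
side 120 [0.536 0.105 0.142] [-0.557  0.748 -0.361] angle(deg) by dir 38.719465009091934 by pivot 43.100385467832844 0.07914600065313397
scene 126 [0.546 0.101 0.147] [-0.554  0.74  -0.381] angle(deg) by dir 39.44930918225841 by pivot 39.29733381238262 0.0685513000974309
```

```bash
python3 -m pendant '[[0.0854,0.001,0.008,0,0],[0.0854,0.001,0.007,0,0],[0.0854,0,0,-0.03,0],[0.0854,0,0,-0.04,0],[0.0854,0,0,-0.04,0],[0.0854,-0.024,-0.02,0,0],[0.0854,-0.024,-0.02,0,0],[0.0854,-0.024,-0.02,0,0],[0.0854,0,0,0,0],[0.0854,0,0,0,0]]' 
python3 mk.py r; python3 ang.py blue wrist,side s;python3 ang.py red side s
```

```text
t: 18.08
eef_pos: [0.5064, 0.0241, 0.3879]
tool_rot: [-0.0, 0.436, 0.9, -0.001]
contact_force: [-0.3, 1.9, 0.5]
gripper_width: 0.999
grasp_force: 0.0
marker_mid [392. 266.] 0.48 ang 9.783090233451583 r 0.004381852158964359 0.0007445584788870047 0.004318131657851354
supply_pivot [388. 267.] 0.86 ang 13.61445077101683 r 0.005047768553458313 0.0011881803450063018 0.004905934654785298
supply_grip [386. 136.] 0.8 ang 37.73932971657612 r 0.09498096583056707 0.05813500147049804 0.0751112872618526
224 73
18.2833 [0.507 0.027 0.388] [-0.03   0.749 -0.341]
wrist 3371 [0.537 0.111 0.145] [-0.566  0.737 -0.369] angle(deg) by dir 39.63646412609765 by pivot 38.75224247772326 0.08214306310945066
side 115 [0.536 0.104 0.143] [-0.567  0.733 -0.375] angle(deg) by dir 39.996953211941594 by pivot 43.277419146798 0.07838270921561606
18.3833 [0.506 0.027 0.388] [-0.309 -0.164  0.335]
side 189 [ 0.524 -0.113  0.126] [-0.817 -0.043 -0.575] angle(deg) by dir 89.65179285206473 by pivot 96.98673385223525 0.08342422538809581
```

View pics/rc.png

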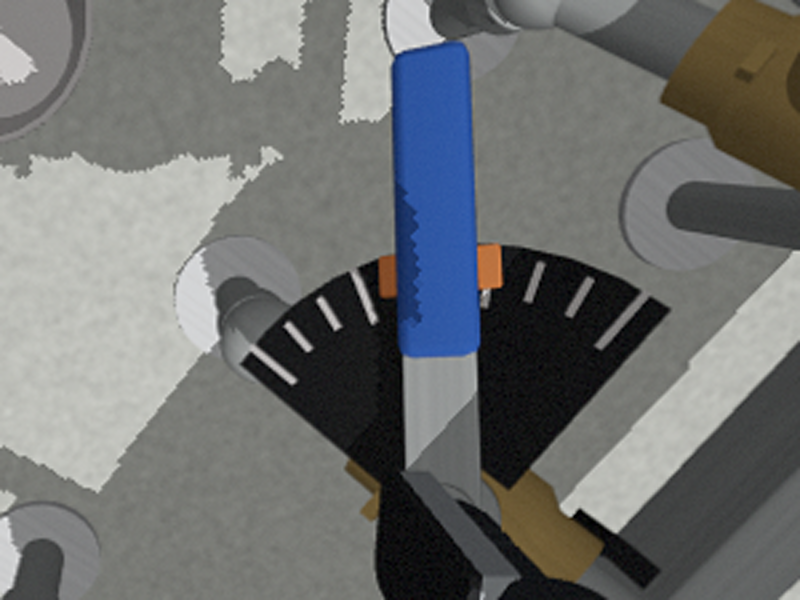

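Run:
```python
from chk import *
u=lambda x,y,o:uv(x,y,o,224,73)
M=(u(380,277,-.0125)+u(502,267,-.0125))/2
P,Q=u(430,47,.005),u(439,355,.005);e=P-Q;N=np.array([-e[1],e[0]])/np.linalg.norm(e)
print("marker",np.degrees(np.arctan2(M[1],M[0])),"lever dir",np.degrees(np.arctan2(e[1],e[0])),"via pivot",np.degrees(np.arctan2(*((P+Q)/2)[::-1])),"diff",np.degrees(N@(M-Q)/.066))
for p,q in (((641,290),(600,347)),((541,263),(528,300)),((352,271),(375,322)),((248,345),(293,383))):
    w=(u(*p,-.018)+u(*q,-.018))/2;print(np.degrees(np.arctan2(w[1],w[0])))
a=bot.pinpoint("start_top","scene");
```

```text
marker 37.7314976894719 lever dir 39.712030561233014 via pivot 37.02029458727054 diff 1.3976035623507457
0.34497113403170326
18.42369090715284
56.22995289664745
85.61215687502144
```

The lever is within about 1.5° of the marker, with the orange showing nearly evenly on both sides. Now to the green button of the grey station.

```bash
python3 -m pendant '[[0.0854,0.0345,0.017,0,0],[0,0.0345,0.017,0,0],[0,0.0345,0.017,0,0],[0,0.0345,0.017,0,0],[0,0.0345,0.017,0,0],[0,0.0345,0.017,0,0],[0,0.0345,0.017,0,0],[0,0,0,0,0],[0,0,0,0,0],[0,0,0,0,0]]' 
python3 look.py t wrist,scene,side start_top,stop_top,station
```

```text
t: 19.32
eef_pos: [0.4493, 0.2889, 0.3878]
tool_rot: [0.0, 0.434, 0.901, -0.0]
contact_force: [-0.2, -1.4, 0.6]
gripper_width: -0.001
grasp_force: 0.0
19.3167 [-0.611  0.268 -0.092  1.905  0.03   0.97  -0.045] [0.449 0.289 0.388] [[-0.623  0.782]
 [ 0.782  0.623]] [-0.22  -1.411  0.648]
wrist [0.409 0.34  0.357]
start_top [296. 114.] 0.96 [0.42  0.359 0.069]
stop_top [262. 183.] 0.67 [0.435 0.289 0.069]
station [278. 146.] 0.88 [0.426 0.325 0.047]
station [534. 170.] 0.59 [0.649 0.472 0.044]
scene [ 0.6   -0.331  1.487]
start_top [262. 121.] 0.51 [0.44  0.28  0.226]
stop_top [264. 144.] 0.6 [0.439 0.286 0.066]
stop_top [278.  78.] 0.59 [0.488 0.275 0.459]
station [265. 142.] 0.94 [0.44  0.294 0.065]
station [282.  78.] 0.62 [0.458 0.506 0.066]
side [ 0.209 -0.899  0.82 ]
start_top [274. 158.] 0.53 [0.666 0.519 0.068]
start_top [215. 161.] 0.46 [0.44  0.572 0.063]
stop_top [287. 164.] 0.63 [0.701 0.457 0.065]
stop_top [224. 168.] 0.6 [0.463 0.506 0.066]
station [279. 173.] 0.84 [0.662 0.437 0.044]
station [221. 175.] 0.71 [0.447 0.483 0.047]
```

View pics/t_wrist.png

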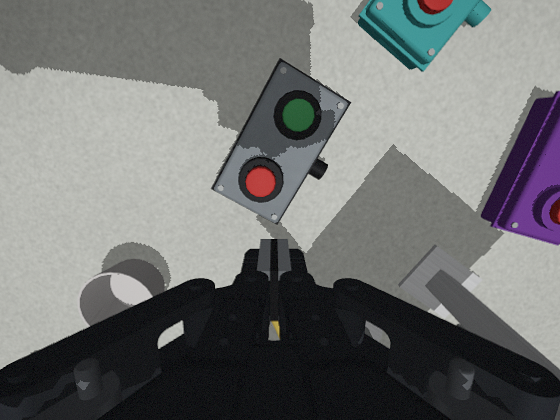

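The green button on the grey station is at (298,115), with the turquoise (430,20) and purple (540,180) look-alikes well aside. Start to stop measures 72 mm, as given. I move above it and go down.

```bash
python3 -m pendant '[[0,0.024,0.0077,0,0],[0,0.024,0.0077,0,0],[0,0.0243,0.0077,0,0],[0,0,0,0.04,0],[0,0,0,0.04,0],[0,0,0,0.04,0],[0,0,0,0.014,0],[0,0,0,0,0],[0,0,0,0,0]]'
python3 look.py u wrist start_top
```

```text
t: 20.67
eef_pos: [0.4224, 0.3601, 0.2537]
tool_rot: [-0.0, 0.435, 0.901, -0.001]
contact_force: [0.0, -0.2, 1.2]
gripper_width: -0.0
grasp_force: 0.0
20.6667 [-0.727  0.478 -0.116  1.961  0.081  0.708 -0.22 ] [0.422 0.36  0.254] [[-0.622  0.783]
 [ 0.783  0.622]] [ 0.042 -0.175  1.178]
wrist [0.382 0.413 0.225]
start_top [276. 246.] 0.94 [0.417 0.371 0.095]
```

View pics/u_wrist.png

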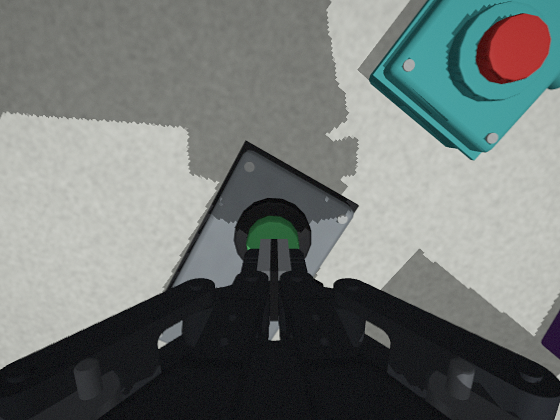

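The tips (275,240) sit over the green button. Press.

```bash
python3 -m pendant '[[0,0,0,0.010,0],[0,0,0,0.006,0],[0,0,0,0.003,0],[0,0,0,0,0]]'; python3 -m pendant '[[0,0,0,0.001,0],[0,0,0,0,0]]'
```

```text
t: 21.1
eef_pos: [0.423, 0.3606, 0.2357]
tool_rot: [0.0, 0.435, 0.901, 0.001]
contact_force: [1.9, 1.5, 4.0]
gripper_width: 0.003
grasp_force: 2.3
t: 21.27
eef_pos: [0.423, 0.3606, 0.2354]
tool_rot: [0.0, 0.435, 0.901, 0.001]
contact_force: [-0.3, -0.7, 9.8]
gripper_width: -0.0
grasp_force: 4.8
```

```bash
python3 -m pendant '[[0,0,0,0.002,0],[0,0,0,0,0],[0,0,0,0,0]]'; python3 -m pendant '[[0,0,0,-0.01,0],[0,0,0,-0.03,0],[0,0,0,-0.04,0],[0,0,0,-0.04,0],[0,0,0,0,0],[0,0,0,0,0]]'
python3 ang.py blue side,scene v; python3 ang.py red side,scene v2
python3 - <<'E'
from h import *
im,d=bot.read_camera("wrist")
for n in("start_top","stop_top"):
    r=bot.pinpoint(n,"wrist")[0];print(n,r["at"],world("wrist",r["at"],d))
E
```

```text
t: 21.52
eef_pos: [0.4231, 0.3607, 0.2351]
tool_rot: [0.001, 0.435, 0.901, 0.001]
contact_force: [-4.8, -3.8, 27.4]
gripper_width: -0.002
grasp_force: 13.4
t: 22.02
eef_pos: [0.4229, 0.3605, 0.3546]
tool_rot: [0.001, 0.435, 0.901, 0.003]
contact_force: [-0.5, 0.2, -1.9]
gripper_width: -0.003
grasp_force: 0.0
22.0167 [0.423 0.36  0.355] [-0.466  0.163 -1.882]
side 120 [0.536 0.105 0.143] [-0.562  0.743 -0.363] angle(deg) by dir 39.152581366911434 by pivot 43.25825613857206 0.07879217251816607
scene 158 [0.541 0.107 0.144] [-0.571  0.744 -0.348] angle(deg) by dir 39.0385453677497 by pivot 39.46381722050648 0.07729249510405425
22.1167 [0.422 0.36  0.351] [-0.35   0.284 -0.507]
side 188 [ 0.524 -0.113  0.126] [-0.818 -0.051 -0.573] angle(deg) by dir 90.11641202060045 by pivot 97.0184222278981 0.08300716920080692
scene 196 [ 0.527 -0.11   0.126] [-0.811 -0.039 -0.583] angle(deg) by dir 89.45900461071915 by pivot 95.46064669736793 0.08050908093638415Traceback (most recent call last):
  File "<stdin>", line 4, in <module>
IndexError: list index out of range
```

Run:
```python
from h import *
d=np.load("t_wrist.npy");m=bot.camera_model("wrist")
# camera looks straight down at z=.357: height = cam z - depth
for nm,px in(("green",(298,115)),("green2",(305,110)),("redtop",(261,182)),("ring",(278,117)),("ring",(298,136)),("ring",(319,114)),("ring",(298,94)),("case",(255,130)),("case",(281,75)),("bench",(180,200))): 
    x,y=px; print(nm,(.3573-d[y-1:y+2,x-1:x+2]).mean().round(4))
```

```text
green 0.08
green2 0.081
redtop 0.0643
ring 0.0704
ring 0.0652
ring 0.0708
ring 0.0749
case 0.055
case 0.0685
bench -0.0105
```

Run:
```python
from h import *
d=np.load("t_wrist.npy");m=bot.camera_model("wrist");m=dict(m);m["t"]=-np.array(m["R"])@np.array([.409,.340,.357])
for nm,px in(("green",(298,115)),("green",(305,110)),("red",(261,182)),("ring",(278,117)),("ring",(298,136)),("ring",(319,114)),("ring",(298,94)),("ringred",(242,182)),("case",(255,130)),("case",(281,75)),("bench",(180,200)),("bench",(400,230))):
    print(nm,world("wrist",px,d,1,m).round(4))
```

```text
green [0.4212 0.3589 0.0683]
green [0.4235 0.3663 0.0678]
red [0.4329 0.289  0.0683]
ring [0.408  0.3464 0.0583]
ring [0.4341 0.3447 0.0578]
ring [0.4366 0.3726 0.0579]
ring [0.4097 0.374  0.0578]
ringred [0.4189 0.2754 0.0585]
case [0.3979 0.3227 0.0457]
case [0.3862 0.3784 0.0461]
bench [0.3754 0.1985 0.0006]
bench [6.109e-01 3.367e-01 1.000e-04]
```

The collar is 10 mm below the button top, so the hard stop at 6 mm of travel was the button fully down. It was released, and both levers are still set.

```bash
python3 -c "
from station import bot
print(bot.get_obs()['contact_force'],bot.hand_in())"
```

```text
the job is handed in; nothing more can be done
[-0.10332442 -0.23769841  0.30146382] None
```

The cooling loop is on line and handed in (no verdict was returned): the red return lever is against its stop, the blue supply lever is within about 1.5° of the orange marker, and the green start button was then pressed fully down and released.

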